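# Start the orbital shaker with its rocker and keys

## Task

Start the bench shaker with its front controls, pressing them with the fingertips: first tip the rocker switch fully over so that its far half (next to the platform) is down, then push the square key all the way down so that it stays down, and then press the round start key fully, hold it down for about a second and let it come up again. Leave the narrow bar-shaped key (stop) unpressed, keep to that order, and do not lift or shift the dishes on the platform or the brass weight and black cap beside the shaker.

Things in the scene. Friction and masses are not known exactly. Their poses are not given: they have to be found in the camera images.
- shaker: White shaker, fixed, 176 (x) x 192 (y) mm, housing top 50 mm above the worktop. Origin: underside centre; x away from the operator, y to the left. Controls in a row at x -60 mm: rocker at y +69; square, round and bar keys (white, 10 mm proud, 6 mm travel) at +23, -23, -69 in an order that varies. Platform behind: front edge x -8 mm, 92 x 180 mm, top 68 mm high, carries two dishes.
- rocker (a joint): Rocker switch at the left end of the panel: white paddle 36 mm (shaker's x) by 22 mm (y) in a black frame, tipping about its middle on an axis along the shaker's y. Rad: -0.24 near half fully down (off), +0.24 far half fully down (on). Starts within 0.04 of off. Friction, no spring: stays where it is put; about 3 N on the far half tips it.
- rocker_far_half (a point): Point on the rocker's upper face in the middle of its far half, 12 mm beyond its axis (the place to press): about 61 mm above the worktop when off, 55 mm when on; moves with the rocker.
- square_key (a joint): Travel of the square key (24 x 24 mm), m: 0 up, 0.006 fully down. It has friction (about 2.5 N) and no spring: it stays where it is pushed. Starts up.
- square_key_top (a point): Centre of the square key's upper face, moves with it; 60 mm above the worktop when up.
- round_key (a joint): Travel of the round start key (26 mm diameter), m: 0 up, 0.006 fully down. Springs back; fully down takes about 4 N.
- round_key_top (a point): Centre of the round key's upper face, moves with it; 60 mm above the worktop when up.
- bar_key (a joint): Travel of the bar-shaped stop key (34 mm along the shaker's x, 11 mm wide), m: 0 up, 0.006 fully down. Springs back; not to be pressed.
- bar_key_top (a point): Centre of the bar key's upper face, 60 mm above the worktop.
- dish_left: Closed clear dish, 60 mm diameter, 15 mm high, loose on the left half of the platform. Origin: centre of its underside.
- dish_right: The same, on the right half of the platform.
- weight: Brass balance weight, 29 mm diameter, 42 mm high, loose on the worktop left of the shaker. Origin: centre of its underside.
- cap: Black plastic dust cap, 38 mm diameter, 13 mm high, loose on the worktop right of the shaker. Origin: centre of its underside.
There are look-alikes about, which are no part of the job. What is shaped like the dish_left but purple is not meant.

How it is judged (in metres and radians):
On the way, in this order (a step that is already met when the one before it is completed fails the run):
1. the rocker is tipped on, its far half down (value of joint rocker above 0.15 rad), for 0.1 s.
2. the square key is pushed down (value of joint rocker above 0.15 rad and value of joint square_key above 0.0045 m), for 0.1 s.
3. the round start key is pressed fully and held for half a second (all of step 2 and value of joint round_key above 0.0045 m), for 0.5 s.
At the end, for the whole second after the job is handed in: The rocker is on (over 0.15 rad), the square key is down (over 4.5 of 6 mm), the round and bar keys are up (under 1 mm), and the dishes, weight and cap are at rest within 15 mm of where they started (all of step 2 and value of joint each of round_key, bar_key below 0.001 m and distance of each of dish_left, dish_right, weight, cap from where it was at the start of the episode below 0.015 m and linear speed of each of dish_left, dish_right, weight, cap below 0.02 m/s); the robot touches nothing.
It fails at once if the square or round key is pressed (over 2 mm) while the rocker is not on (not (value of joint rocker above 0.15 rad) and value of joint any of square_key, round_key above 0.002 m).
It fails at once if the round key is pressed (over 2 mm) before the square key is down (value of joint square_key below 0.0045 m and value of joint round_key above 0.002 m).
It fails at once if the bar key is pressed (over 2 mm) (value of joint bar_key above 0.002 m).
It fails at once if a dish, the weight or the cap is lifted or shifted by more than 15 mm (distance of any of dish_left, dish_right, weight, cap from where it was at the start of the episode above 0.015 m).
It also fails if it takes over 45 s, if anything falls off the work surface, if the arm or the gripper's body presses on something with over 40 N, if the wrist force passes 120 N, or if a joint passes its speed limit or range.

## Robot

A 6-joint arm with a two-finger parallel gripper is mounted at the origin on a cart in front of the work surface, level with it; the furniture and walls round the work are solid. World frame = base frame: x ahead of the robot, y to its left, z up, the work surface at z = 0. Lengths are in mm, angles in rad, forces in N, time in s.
With the tool pointing down it reaches from about 325 to 850 mm from the base axis. Payload 4.4 kg.
Tool frame: the origin (TCP) lies at the very end of the fingers, on their centre line; the grasp point (between the pads) lies 19 mm behind it; z points along the fingers, x is the direction in which the jaws open and shut, and the axes are right-handed (so a half turn about z gives the same grasp; the last joint's range is limited). The gripper opens to 94 mm and grips with 3 to 60 N. Pads are 16 mm wide; open, the fingers measure 119 mm over their backs; the gripper's body (75 mm by 177 mm) begins 78 mm behind the grasp point.
Start: joints at [-1.315, 0.207, 1.542, -0, 1.393, -0.15], TCP at [226.972, -528.31, 205.447] pointing down, gripper open.
Joint ranges: [-2.73, 2.73], [-0.86, 2.22], [0.23, 2.46], [-1.11, 4.25], [0.08, 2.63], [-2.82, 2.82]. Speed limits (rad/s): [2.79, 2.79, 3.14, 3.14, 3.14, 3.14].

## Interface

Orientations are given as a rotation vector (axis times angle).
In Python, from plant import r gives the robot as it stands.
- The arm moves only by the tool send_rows, never from a script. Its argument "series" is a list of rows, each a list of 2 entries, a list of its own where there are three numbers: the shift along the world's x, y, z in cm, then the turn about the world's z in degrees. A call has 1 to 10 rows; each row is the pose to reach, as a shift and turn from the pose commanded when the call began; what a row does not reach only later rows make up. A row lasts 1/8 s, in which the tool goes at most 62.5 mm and 10.7 degrees, less where a joint would pass 70% of its speed; a pose out of reach is approached as far as the arm can. A call with a gripper value outside its range is refused whole. "grip" is the opening, from -1 (shut) to 1 (fully open), set as the call begins (left out, the last holds). The fingers move at their own pace and stop on an object; "force" is the grip in N (left out, the last holds). Time passes only in rows, so rows that repeat a pose let the fingers close. It gives the time, the measured TCP pose, the force and the opening at its end, in the units of the state.
- r.state(): the state, without advancing time (a new reading comes with each control period).
- r.read_camera(name): name is "scene" or "top"; returns the picture (420x560x3 uint8, red, green, blue); there is no depth.
- r.camera_model(name): a dict with "fx", "fy", "cx", "cy" (pixels), "position" and "attitude" of the camera in the world. Camera axes: x right, y up, looking along -z (the intrinsics and any distortion apply to the point x, -y, -z); pixel columns grow to the right and rows downward; lengths in mm; the calibration is good to about 2 mm. A picture is of the moment at which its call begins. camera_model takes no time and is no camera call.
- r.job_done(): hands the job in, once; it reports no verdict.
The state is a dict: "time_s": time; "joint_pos": joint angles; "joint_velocities": joint speeds; "effort": joint torques, N m; "eef_pos": TCP position; "ee_rot": TCP orientation; "ft_force": force on the tool from outside, world axes, zero at the start; "moment": the same for the moment, N m; "opening": finger opening in mm.
Only numpy, scipy, OpenCV 4.12 (cv2) and the standard library are available. Lean on these libraries where they do the work, as an engineer would, in place of code of your own. Each camera call takes 0.05 s, during which the arm holds its last target.

## Working session

There is one attempt and no reset: what is moved stays moved. The work goes in short steps, Python scripts to look and compute and a tool call to move; the robot and the scene stay as the last step left them, time stands still between calls to the robot, and variables do not carry over. Pictures are saved under pics/ and viewed, and the job is handed in when it is done.

Besides the shell and the picture viewer there is one more tool, called after "Emit:" as name(argument=value, ...), one argument or row to a line, values as JSON. send_rows: Moves the arm, as the interface text tells. Its arguments: {"type":"object","properties":{"series":{"type":"array"},"grip":{"type":"number"},"force":{"type":"number"}},"required":["series"]}

```bash
mkdir -p pics; python3 - <<'E'
from plant import r
import cv2
for n in("scene","top"):
    im=r.read_camera(n); cv2.imwrite(f"pics/{n}0.png",im[:,:,::-1]); print(r.camera_model(n))
s=r.state();print(s)
E
```

```text
{'fx': 452.24960782440206, 'fy': 452.24960782440206, 'cx': 283.05424085440234, 'cy': 211.9430958262061, 'position': array([172.19365753, 524.69871649, 449.50694446]), 'attitude': array([ 0.31845323, -1.45411781, -2.30436552])}
{'fx': 482.6017404420812, 'fy': 482.6017404420812, 'cx': 283.4838777299564, 'cy': 222.29580868717403, 'position': array([ 374.30177486, -182.48680193,  922.60537746]), 'attitude': array([ 0.14682363, -0.13287199, -1.55754875])}
{'time_s': 0.1, 'joint_pos': array([-1.31547202e+00,  2.07349660e-01,  1.54276276e+00,  2.20383419e-05,
        1.39348407e+00, -1.50509498e-01]), 'joint_velocities': array([-0.00017921, -0.00121941, -0.00429964, -0.00157896,  0.00136384,
        0.00111751]), 'effort': array([ 7.98564979e-04, -3.71859848e+01, -2.82293952e+01,  7.00753718e-02,
        3.11882480e-02, -6.09152494e-05]), 'eef_pos': array([ 226.81342344, -527.61110277,  204.42138534]), 'ee_rot': array([-2.62240770e+00,  1.72744123e+00,  2.31544316e-03]), 'ft_force': array([ 0.04551016, -0.37695197,  0.47315598]), 'moment': array([ 0.0168783 , -0.01395619,  0.01664229]), 'opening': 94.0486258400109}
```

View pics/scene0.png

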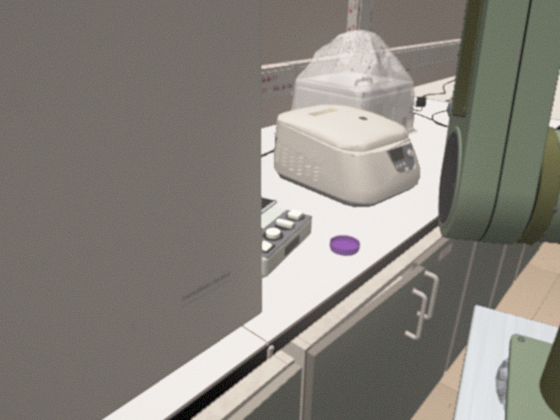

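View pics/top0.png

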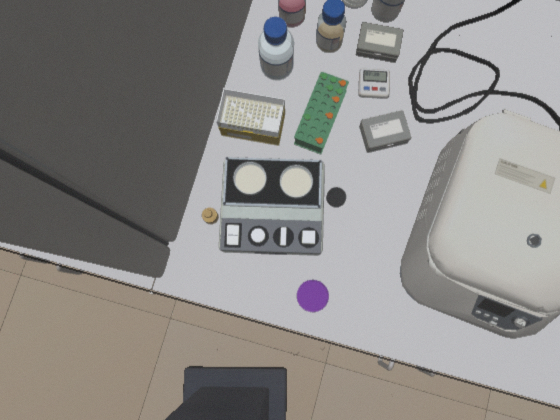

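```bash
python3 - <<'E'
import cv2
t=cv2.imread("pics/top0.png")[140:320,160:360]
cv2.imwrite("pics/topc.png",cv2.resize(t,None,fx=4,fy=4,interpolation=cv2.INTER_CUBIC)[:600] if 0 else cv2.resize(t[0:150],None,fx=4,fy=4,interpolation=cv2.INTER_CUBIC))
s=cv2.imread("pics/scene0.png")[180:290,240:380]
cv2.imwrite("pics/scenec.png",cv2.resize(s,None,fx=5,fy=5,interpolation=cv2.INTER_CUBIC))
E
```

```text
(no output)
```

View pics/topc.png

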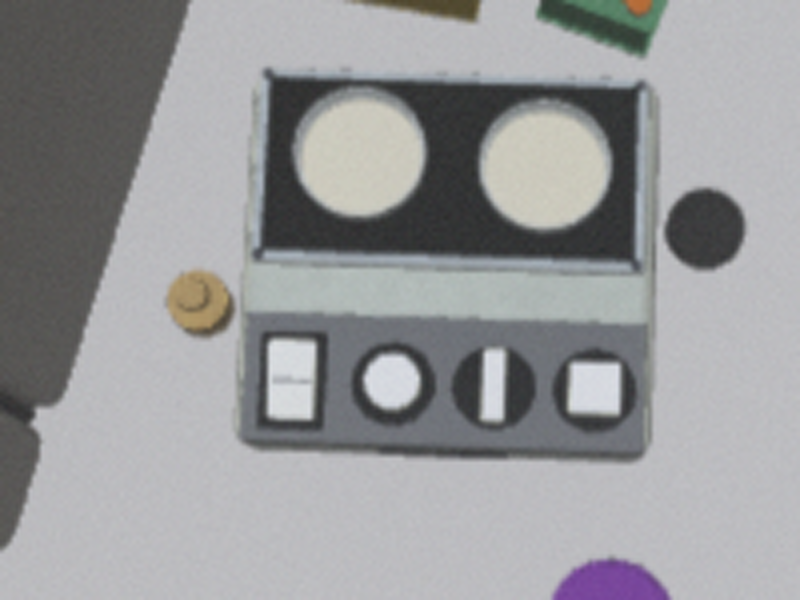

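View pics/scenec.png

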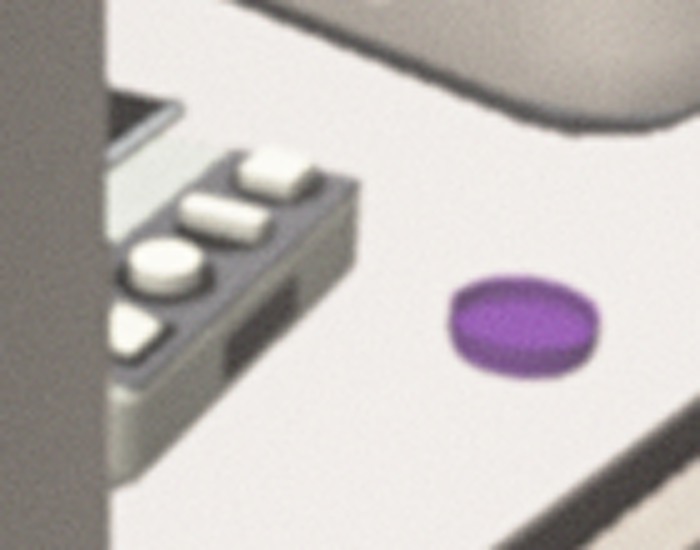

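```bash
cat > h.py <<'E'
import numpy as np
from scipy.spatial.transform import Rotation as R
from plant import r
def ray(n,uv):
    m=r.camera_model(n);d=np.array([(uv[0]-m['cx'])/m['fx'],-(uv[1]-m['cy'])/m['fy'],-1.])
    print({k:v for k,v in m.items() if k not in('fx','fy','cx','cy','position','attitude')}) if len(m)>6 else 0
    return m['position'],R.from_rotvec(m['attitude']).apply(d)
def at(n,uv,z):
    p,d=ray(n,uv);return (p+d*(z-p[2])/d[2])
def proj(n,P):
    m=r.camera_model(n);q=R.from_rotvec(m['attitude']).inv().apply(np.array(P)-m['position'])
    return m['cx']+m['fx']*q[0]/-q[2], m['cy']-m['fy']*q[1]/-q[2]
E
python3 - <<'E'
from h import *
np.set_printoptions(precision=1,suppress=True)
c=lambda u,v:(u/4+160-.375,v/4+140-.375)
T=[c(292,380),c(391,382),c(493,385),c(594,387)]; Z=[58,60,60,60]
W=np.array([at('top',t,z) for t,z in zip(T,Z)]);print(W)
L=np.array([[-60,69],[-60,23],[-60,-23],[-60,-69.]])
A,B=L-L.mean(0),W[:,:2]-W[:,:2].mean(0)
yaw=np.arctan2((A[:,0]*B[:,1]-A[:,1]*B[:,0]).sum(),(A*B).sum())
M=np.array([[np.cos(yaw),-np.sin(yaw)],[np.sin(yaw),np.cos(yaw)]])
o=W[:,:2].mean(0)-M@L.mean(0)
print("yaw",np.degrees(yaw),"origin",o,"res",W[:,:2]-(L@M.T+o))
print("fit",L@M.T+o, "dir x",M[:,0])
# checks: platform corners z68 
for p in [(265,72),(645,85),(255,258),(638,268)]: print(p,(at('top',c(*p),68)[:2]-o)@M)
print("hous front corners",[(at('top',c(*p),50)[:2]-o)@M for p in[(240,445),(648,458)]])
# scene check with scene
cs=lambda u,v:(u/5+240-.4,v/5+180-.4)
for nm,p in dict(round=(166,255),bar=(226,210),square=(278,163)).items(): print(nm,at('scene',cs(*p),60))
print('cab',[at('top',p,0) for p in[(207,140),(172,240),(250,0)]],'weight',at('top',c(203,305),20),'cap',at('top',c(705,228),13),'counter front',[at('top',p,0) for p in[(154,290),(400,357)]])
E
```

```text
[[ 506.6  -82.    58. ]
 [ 505.8 -127.1   60. ]
 [ 504.8 -173.2   60. ]
 [ 504.3 -218.8   60. ]]
yaw -1.021377589215605 origin [ 565.4 -151.3] res [[ 0.  -0.7]
 [ 0.   0.2]
 [-0.2  0.1]
 [ 0.1  0.5]]
fit [[ 506.6  -81.3]
 [ 505.8 -127.3]
 [ 505.  -173.3]
 [ 504.1 -219.3]] dir x [ 1. -0.]
(265, 72) [81.9 86.2]
(645, 85) [ 79.9 -89.1]
(255, 258) [-6.  86.4]
(638, 268) [ -6.2 -87.1]
hous front corners [array([-89.2,  91.5]), array([-90.3, -94. ])]
round [ 506.3 -123.3   60. ]
bar [ 503.  -166.2   60. ]
square [ 503. -213.   60.]
cab [array([707.1, -18.4,   0. ]), array([504. ,  41.8,   0. ]), array([1018.8,  -98. ,    0. ])] weight [548.3 -34.1  20. ] cap [ 589.4 -274.3   13. ] counter front [array([408. ,  71.2,   0. ]), array([ 289.6, -391. ,    0. ])]
```

Emit:
send_rows(
  series=[
    [[3, 4.5, 0], 6.6],
    [[6, 9, 0], 13.2],
    [[9, 13.5, 0], 19.8],
    [[12, 18, 0], 26.4],
    [[15, 22.4, 0], 33],
    [[18, 26.9, 0], 39.6],
    [[21, 31.4, 0], 46.2],
    [[24, 35.8, 0], 52.8],
    [[27, 40.3, 0], 59.4],
    [[29.8, 44.8, 0], 66],
  ],
  grip=-1,
  force=30,
)

```text
time_s: 1.35
eef_pos: [525.5, -78.6, 205.0]
ee_rot: [-3.141, 0.014, 0.001]
ft_force: [-1.1, -0.2, 0.0]
opening: 0.8
```

Emit:
send_rows(
  series=[
    [[0, 0, 0], 0],
    [[0, 0, -5], 0],
    [[0, 0, -10], 0],
    [[0, 0, -10], 0],
    [[0, 0, -10], 0],
  ],
)

```text
time_s: 1.98
eef_pos: [525.7, -81.3, 106.9]
ee_rot: [3.141, -0.023, 0.003]
ft_force: [0.5, -0.8, 0.6]
opening: 0.4
```

```bash
python3 - <<'E'
from h import *
import cv2
for n in("scene","top"):
    im=r.read_camera(n); cv2.imwrite(f"pics/{n}1.png",im[:,:,::-1])
s=r.state();print(s['time_s'],s['eef_pos'],s['ee_rot'],s['ft_force'],s['joint_pos'],s['opening'])
print(R.from_rotvec(s['ee_rot']).as_matrix())
print(proj('top',s['eef_pos']))
E
```

```text
2.075 [526.94423365 -81.42283232 108.16164022] [ 3.13992307 -0.02181065  0.0073674 ] [-0.03973011 -0.29044795  0.64532519] [-3.15630163e-01  2.17520411e-01  1.74329858e+00 -9.16885961e-05
  1.17582127e+00 -3.01702842e-01] 0.39033230614682124
[[ 0.99989249 -0.01389544  0.00468146]
 [-0.013888   -0.99990225 -0.00161774]
 [ 0.00470348  0.00155255 -0.99998773]]
(np.float64(229.3566528287494), np.float64(218.49964024009904))
```

View pics/top1.png

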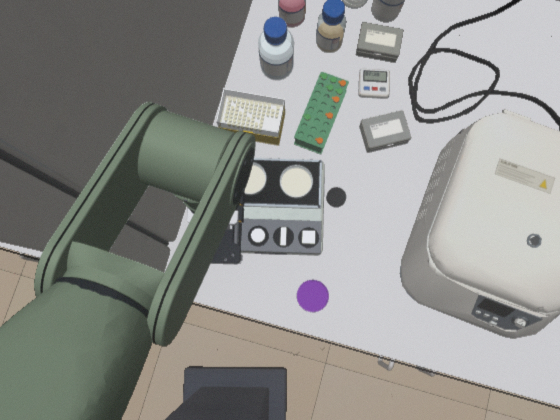

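View pics/scene1.png

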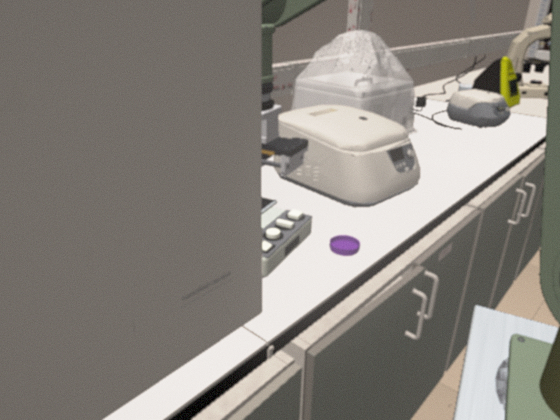

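Emit:
send_rows(
  series=[
    [[0, 0, -2], 0],
    [[0, 0, -4], 0],
    [[0, 0, -4.2], 0],
    [[0, 0, -4.2], 0],
  ],
)

```text
time_s: 2.58
eef_pos: [526.2, -80.8, 65.1]
ee_rot: [3.141, -0.021, 0.004]
ft_force: [0.4, 0.3, -0.7]
opening: 0.5
```

Emit:
send_rows(
  series=[
    [[0, 0, -0.2], 0],
    [[0, 0, -0.4], 0],
    [[0, 0, -0.6], 0],
    [[0, 0, -0.6], 0],
  ],
)

```text
time_s: 3.08
eef_pos: [525.7, -80.5, 57.9]
ee_rot: [3.141, -0.02, 0.002]
ft_force: [1.2, -0.7, 2.1]
opening: 0.5
```

Emit:
send_rows(
  series=[
    [[0, 0, -0.1], 0],
    [[0, 0, -0.2], 0],
    [[0, 0, -0.2], 0],
    [[0, 0, -0.2], 0],
  ],
)

```text
time_s: 3.58
eef_pos: [525.1, -80.3, 55.5]
ee_rot: [3.141, -0.02, 0.0]
ft_force: [2.7, -0.3, 2.1]
opening: 0.5
```

Emit:
send_rows(
  series=[
    [[0, 0, -0.1], 0],
    [[0, 0, -0.2], 0],
    [[0, 0, -0.2], 0],
    [[0, 0, -0.2], 0],
  ],
)

```text
time_s: 4.08
eef_pos: [525.2, -80.4, 54.8]
ee_rot: [3.141, -0.02, 0.0]
ft_force: [-0.7, 0.4, 10.2]
opening: 0.7
```

Emit:
send_rows(
  series=[
    [[0, 0, 1.5], 0],
    [[0, 0, 4], 0],
    [[-1, -4.5, 4], 0],
    [[-2.1, -9, 4], 0],
    [[-2.1, -13.8, 4], 0],
    [[-2.1, -13.8, 4], 0],
    [[-2.1, -13.8, 4], 0],
  ],
)

```text
time_s: 4.95
eef_pos: [502.8, -217.4, 92.8]
ee_rot: [-3.14, 0.021, 0.004]
ft_force: [0.1, 0.8, 0.0]
opening: 0.6
```

```bash
python3 - <<'E'
from h import *
import cv2
for n in("scene","top"):
    im=r.read_camera(n)[:,:,::-1]; cv2.imwrite(f"pics/{n}2.png",im)
    c=im[140:290,160:360] if n=='top' else im[100:290,240:380]
    cv2.imwrite(f"pics/{n}2c.png",cv2.resize(c,None,fx=4 if n=='top' else 3,fy=4 if n=='top' else 3,interpolation=cv2.INTER_CUBIC))
print(r.state()['eef_pos'],r.state()['time_s'])
E
```

```text
[ 503.27920677 -216.73566844   92.90785811] 5.05
```

View pics/top2c.png

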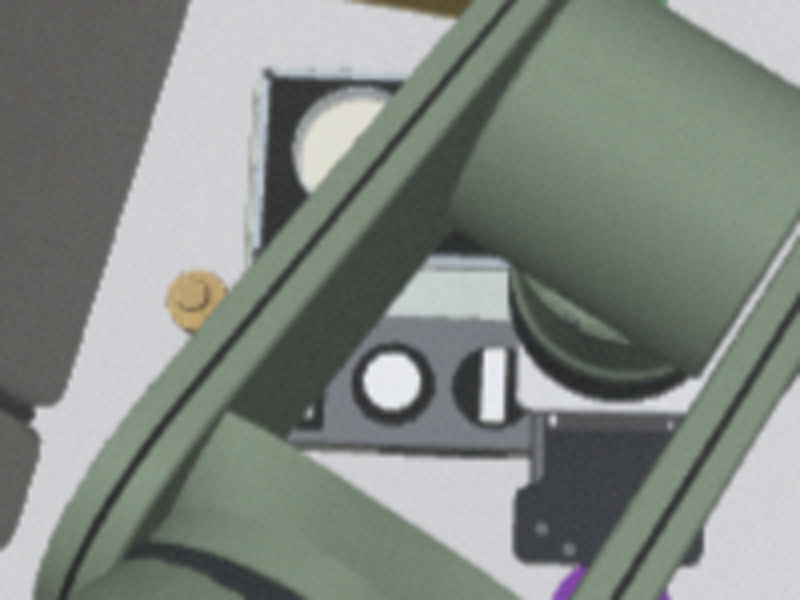

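View pics/scene2c.png

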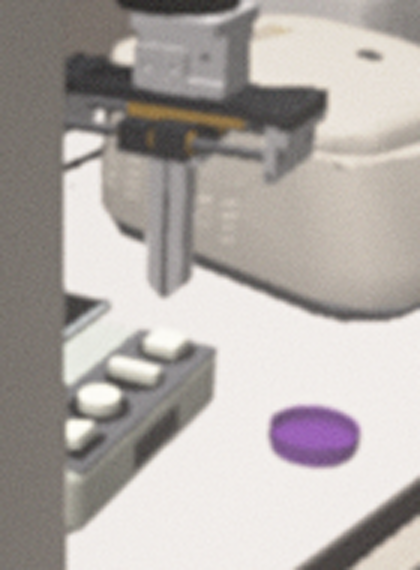

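Emit:
send_rows(
  series=[
    [[0, 0, 5], 0],
    [[-3, -1, 9], 0],
    [[-8, -3, 11], 0],
    [[-13, -5, 11], 0],
    [[-13, -8, 11], 0],
    [[-13, -8, 11], 0],
  ],
)

```text
time_s: 5.8
eef_pos: [373.7, -298.3, 203.6]
ee_rot: [-3.141, 0.022, -0.0]
ft_force: [-0.2, 0.6, -0.2]
opening: 0.7
```

```bash
python3 - <<'E'
from h import *
import cv2
n='top'
im=r.read_camera(n)[:,:,::-1]; cv2.imwrite(f"pics/{n}3.png",im)
c=im[140:290,160:360]
cv2.imwrite(f"pics/{n}3c.png",cv2.resize(c,None,fx=4,fy=4,interpolation=cv2.INTER_CUBIC))
E
```

```text
(no output)
```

View pics/top3c.png

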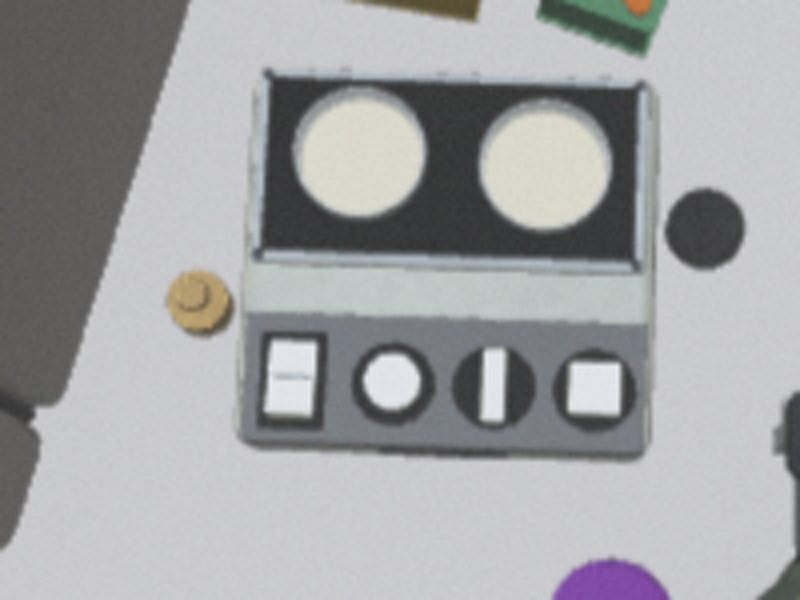

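The midline and outline of the rocker (crop 292,377) have shifted, and it stopped hard at z≈55, so it is on. Nothing else moved. Now the square key.

Emit:
send_rows(
  series=[
    [[3, 3, 0], 0],
    [[8, 6, 0], 0],
    [[13, 8, 0], 0],
    [[13, 8, -4], 0],
    [[13, 8, -8], 0],
    [[13, 8, -12], 0],
    [[13, 8, -13], 0],
    [[13, 8, -13], 0],
  ],
)

```text
time_s: 6.85
eef_pos: [504.1, -217.2, 73.3]
ee_rot: [-3.141, 0.018, 0.002]
ft_force: [-0.6, -0.1, -0.3]
opening: 0.3
```

Emit:
send_rows(
  series=[
    [[0, 0, -0.4], 0],
    [[0, 0, -0.8], 0],
    [[0, 0, -1.2], 0],
    [[0, 0, -1.6], 0],
    [[0, 0, -1.8], 0],
    [[0, 0, -1.8], 0],
  ],
)

```text
time_s: 7.6
eef_pos: [504.2, -218.5, 55.5]
ee_rot: [3.141, -0.021, 0.001]
ft_force: [0.5, -0.6, 0.5]
opening: 0.7
```

Emit:
send_rows(
  series=[
    [[0, 0, -0.1], 0],
    [[0, 0, -0.2], 0],
    [[0, 0, -0.3], 0],
    [[0, 0, -0.3], 0],
    [[0, 0, -0.3], 0],
  ],
)

```text
time_s: 8.22
eef_pos: [504.3, -218.6, 54.2]
ee_rot: [3.141, -0.02, 0.0]
ft_force: [-4.0, 0.6, 10.8]
opening: 0.4
```

Emit:
send_rows(
  series=[
    [[0, 0, 1.5], 0],
    [[0, 0, 3], 0],
    [[0, 4.5, 3.5], 0],
    [[0.1, 9.1, 3.5], 0],
    [[0.1, 9.1, 3.5], 0],
    [[0.1, 9.1, 3.5], 0],
  ],
)

```text
time_s: 8.98
eef_pos: [505.4, -127.8, 88.0]
ee_rot: [3.141, -0.02, 0.001]
ft_force: [0.1, 0.8, -0.6]
opening: 0.6
```

```bash
python3 - <<'E'
from h import *
import cv2
n='scene'
im=r.read_camera(n)[:,:,::-1]; c=im[100:290,240:380]
cv2.imwrite(f"pics/{n}4c.png",cv2.resize(c,None,fx=3,fy=3,interpolation=cv2.INTER_CUBIC))
E
```

```text
(no output)
```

View pics/scene4c.png

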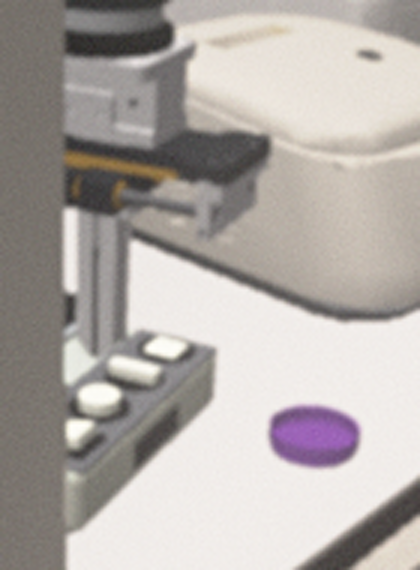

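The square key at crop (167,348) is now visibly sunk, while the bar and round keys are still up. Next I press the round key.

Emit:
send_rows(
  series=[
    [[0, 0, -1.5], 0],
    [[0, 0, -2.5], 0],
    [[0, 0, -3], 0],
    [[0, 0, -3.4], 0],
    [[0, 0, -3.6], 0],
    [[0, 0, -3.6], 0],
    [[0, 0, -3.6], 0],
  ],
)

```text
time_s: 9.9
eef_pos: [504.0, -127.7, 53.8]
ee_rot: [3.141, -0.02, -0.005]
ft_force: [-8.2, 1.0, 18.8]
opening: 0.0
```

Emit:
send_rows(
  series=[
    [[0, 0, 0], 0],
    [[0, 0, 0], 0],
    [[0, 0, 0], 0],
    [[0, 0, 0], 0],
    [[0, 0, 0], 0],
    [[0, 0, 0], 0],
  ],
)

```text
time_s: 10.65
eef_pos: [504.0, -127.6, 53.8]
ee_rot: [3.141, -0.02, -0.005]
ft_force: [-9.2, 1.7, 19.0]
opening: 0.3
```

Emit:
send_rows(
  series=[
    [[0, 0, 1.5], 0],
    [[0, 0, 5], 0],
    [[-1, -3, 9], 0],
    [[-3, -6, 13], 0],
    [[-8, -10, 15], 0],
    [[-13, -14, 15], 0],
    [[-13, -17, 15], 0],
    [[-13, -17, 15], 0],
  ],
)

```text
time_s: 11.65
eef_pos: [374.5, -299.2, 201.8]
ee_rot: [3.141, -0.027, 0.002]
ft_force: [-0.8, 1.3, -0.2]
opening: 0.4
```

```bash
python3 - <<'E'
from h import *
import cv2
n='top'
im=r.read_camera(n)[:,:,::-1]
cv2.imwrite(f"pics/top5c.png",cv2.resize(im[140:290,160:360],None,fx=4,fy=4,interpolation=cv2.INTER_CUBIC))
im=r.read_camera('scene')[:,:,::-1]
cv2.imwrite(f"pics/scene5c.png",cv2.resize(im[180:290,240:380],None,fx=5,fy=5,interpolation=cv2.INTER_CUBIC))
E
```

```text
(no output)
```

View pics/top5c.png

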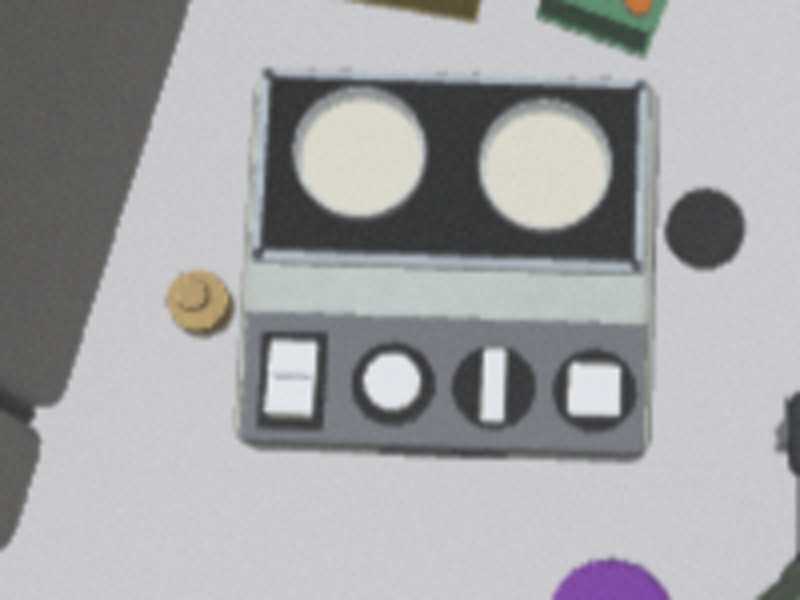

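View pics/scene5c.png

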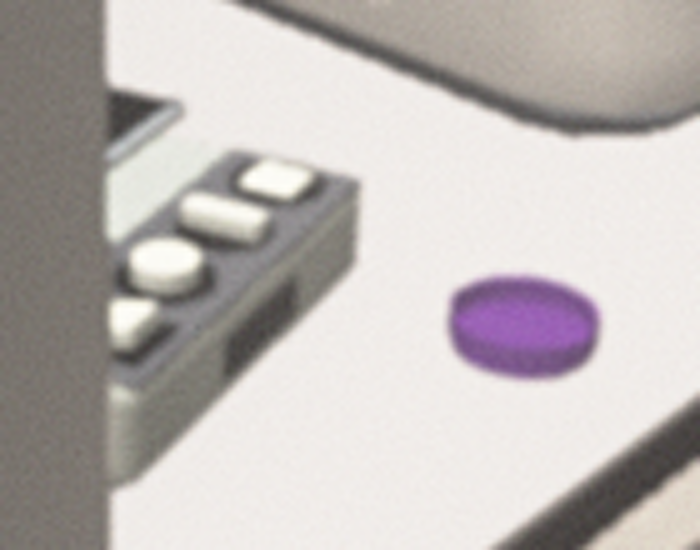

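The rocker's near end is raised (on), the square key is down, and the round and bar keys are up. The dishes, weight and cap have not moved. I'm handing in.

```bash
python3 -c "
from plant import r
print(r.job_done())"
```

```text
the job is handed in; nothing more can be done
None
```

I started the shaker in the required order with the fingers closed, and handed the job in at about 12 s of the 45 s. No verdict was given, so success rests on my own checks.

- **Rocker:** I pressed its far half until it stopped hard, at fingertip height about 55 mm and 10 N. The later pictures show its near end raised, so it is on.
- **Square key:** I pushed it down to its stop, at about 54 mm and 11 N. It is visibly sunk and stayed down.
- **Round key:** I pressed it to its stop, at about 54 mm and 19 N, held it for about 1 s and let go. It is back up.
- **Everything else:** The bar key was never touched. The last pictures show both dishes, the weight and the cap at the same pixels as at the start, and the arm stands clear of everything.

One check disagreed: the scene camera placed the keys 4–7 mm further left than the top camera. I used the top camera's positions, which fit the shaker's layout to within 1 mm. The scene camera also shows only the near end of the rocker, because the cabinet hides the rest.

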